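Open the cooling reservoir

TASK

The pump and reservoir on the PC assembly bench is about to be filled with coolant: unscrew its blue cap and set the cap down flat, top side up, in the empty black tray. Lower it into the tray before letting go rather than dropping it, and leave the other loose things on the bench where they are.

Things in the scene. Friction and masses are not known exactly. Their poses are not given: they have to be found in the camera images.
- cap: Blue aluminium screw cap of the reservoir: ribbed, round, 58 mm across, 28 mm high, about 110 g, white tick on top. Origin: centre of its underside, z up; its top is 28 mm above. Right-hand thread: anticlockwise from above loosens. Hand-tight on a springy seal (0.3 N m breaks it loose), then turns easily and stays where left. Grasp it across any diameter from above.
- mouth (a point): Rim centre of the reservoir's threaded neck (41 mm), 158 mm above the bench, z up. At the start the cap's origin is 18 mm below it on the same axis. The cap must turn 185 to 205 degrees in all (further does no harm), rising 18 mm per full turn; its origin is then about 8 mm below this point, the thread lets go and it lifts straight off.
- reservoir: Pump and reservoir, bolted down: steel plate 150 x 100 mm (long along x), black pump block 68 mm square, clear 60 mm tube on it, black end rings 66 mm across (the upper one's top is 4 mm under the tight cap's skirt). Origin: on the bench, on the tube's axis, at the plate's centre.
- tray_in (a point): Centre of the inner floor of the empty black tray (fixed), 3 mm above the bench; x, y along its sides, z up. The tray is 180 mm along x, 150 mm along y, 25 mm high outside, walls 3 mm. The similar tray with a divider and screws in it, on the other side of the reservoir, is not the one meant.
- parts_tray: The other black tray (fixed), same size, with a divider and small screws and stand-offs in it. Origin: centre of its underside.
- coolant: White coolant bottle, closed with a black cap, 68 mm across, 190 mm high, standing. Origin: centre of its underside. Leave alone.
- fan: Black case fan 120 x 120 x 25 mm lying flat. Origin: centre of its underside. Leave alone.
- memory: Memory module 133 x 31 x 7 mm lying flat, dark heat spreader with a red stripe, long along its x. Origin: centre of its underside. Leave alone.
- syringe: White paste syringe lying along its x, about 130 mm long, 34 mm over its flange, 22 mm high. Origin: underside near its middle. Leave alone.
- penlight: Silver penlight 145 mm long, 24 mm thick, lying along its x. Origin: underside at its middle. Leave alone.
- driver: Red-handled screwdriver 170 mm long lying along its x. Origin: underside near its middle. Leave alone.
- brush: Black cleaning brush 150 mm long lying along its x. Origin: underside near its middle. Leave alone.
Mind the look-alikes: they are no part of the job. What is shaped like the part that bears tray_in but orange is not meant. Of the things shaped like the cap, the blue one is meant.

How it is judged:
By the outcome, as a careful person would: the job done as asked, in the order asked, and still so for the second after the job is handed in, with the robot touching nothing.
It also fails if it takes over 51 s, if anything falls off the work surface, if the arm or the gripper's body presses on something with over 40 N, if the wrist force passes 120 N, or if a joint passes its speed limit or range.

ROBOT

A 7-joint arm with a two-finger parallel gripper is mounted at the origin on the work surface. World frame = base frame: x ahead of the robot, y to its left, z up, the work surface at z = 0. Lengths are in m, angles in rad, forces in N, time in s.
With the tool pointing down it reaches from about 0.4 to 0.85 m from the base axis. Payload 10.4 kg.
Tool frame: the origin (TCP) lies at the very end of the fingers, on their centre line; the grasp point (between the pads) lies 19 mm behind it; z points along the fingers, y is the direction in which the jaws open and shut (so a half turn about z gives the same grasp; the last joint's range is limited). The gripper opens to 87 mm and grips with 3 to 60 N. Pads are 19 mm wide; open, the fingers measure 117 mm over their backs; the gripper's body (75 mm by 190 mm) begins 51 mm behind the grasp point.
Start: joints at [-1.167, 0.332, -0.065, 1.46, 0.022, 1.35, -0.088], TCP at [0.259, 0.569, 0.223] pointing down, gripper open.
Joint ranges: [-2.6, 2.6], [-0.5, 2.12], [-1.47, 1.34], [0.16, 2.42], [-1.27, 4.41], [0.06, 2.06], [-2.6, 2.6]. Speed limits (rad/s): [2.22, 2.22, 2.79, 2.79, 3.14, 3.14, 3.14].

INTERFACE

Orientations are given as a unit quaternion [x, y, z, w].
In Python, from bench import read_state, camera, close_job gives the robot as it stands.
- The arm moves only by the shell command python3 -m inch 'ROWS' [OPENING] [FORCE]. ROWS is JSON, a list of rows, each a list of 6 numbers: the shift along the tool's x, y, z as a fraction of full scale, then the turn, a rotation vector about the tool's x, y, z as a fraction of full scale. In form: [[tx, ty, tz, ax, ay, az], ...]. A call has 1 to 5 rows; each row shifts and turns the commanded pose from where the row before left it, along the tool's axes as they then stand; what a row does not reach is not made up. Full scale, the value 1, is 0.04 m for a shift and 120 degrees for a turn. A row lasts 1/8 s, in which the tool goes at most 62.5 mm and 10.7 degrees, less where a joint would pass 70% of its speed; a pose out of reach is approached as far as the arm can. A call with a number of a shift or a turn outside -1 to 1 is refused whole. A call with a gripper value outside its range is refused whole. OPENING is the opening, from -1 (shut) to 1 (fully open), so that 0 is half open, set as the call begins (- or left out, the last holds). The fingers move at their own pace and stop on an object; FORCE is the grip in N (left out, the last holds). Time passes only in rows, so rows that do not move let the fingers close. It gives the time, the measured TCP pose, the force and the opening at its end, in the units of the state.
- read_state(): the state, without advancing time (a new reading comes with each control period).
- camera(name): name is "scene" or "top" or "wrist"; returns a dict with "img" (420x560x3 uint8, red, green, blue), "depth" (420x560 float32, m along the optical axis (not along the pixel's ray), 0 where there is no reading), "fx", "fy", "cx", "cy" (pixels), "k1" (the pictures are not rectified: a ray, as slopes to the right and down, at radius r is drawn at 1 + k1 r^2 times it, then the intrinsics apply), "position" and "orientation" of the camera in the world; the wrist camera has in their place "tool_from_camera" (4x4, takes a point from camera to tool coordinates, whose origin is the TCP and whose axes are the flange's). Camera axes: x right, y down, z forward; pixel columns grow to the right and rows downward; lengths in m; the calibration is good to about 2 mm. A picture is of the moment at which its call begins: read the wrist's pose just before it.
- close_job(): hands the job in, once; it reports no verdict.
The state is a dict: "time": time; "joint_positions": joint angles; "joint_vel": joint speeds; "joint_torque": joint torques, N m; "ee_pos": TCP position; "eef_rot": TCP orientation; "ft_force": force on the tool from outside, world axes, zero at the start; "torque": the same for the moment, N m; "width": finger opening in m.
Only numpy, scipy, OpenCV 4.12 (cv2) and the standard library are available. Lean on these libraries where they do the work, as an engineer would, in place of code of your own. Each camera call takes 0.05 s, during which the arm holds its last target.

## Working session

There is one attempt and no reset: what is moved stays moved. The work goes in short steps, Python scripts to look and compute and a shell command to move; the robot and the scene stay as the last step left them, time stands still between calls to the robot, and variables do not carry over. Pictures are saved under pics/ and viewed, and the job is handed in when it is done.

```bash
ls; mkdir -p pics; cat > h.py <<'E'
import numpy as np, cv2
from bench import read_state, camera, close_job
from scipy.spatial.transform import Rotation as R
def pose(c,s=None):
    if 'position' in c:
        o=c['orientation']; o=np.array(o)
        Rm=R.from_quat(o).as_matrix() if o.size==4 else o
        return Rm,np.array(c['position'])
    T=np.array(c['tool_from_camera']); Rt=R.from_quat(s['eef_rot']).as_matrix()
    return Rt@T[:3,:3], Rt@T[:3,3]+np.array(s['ee_pos'])
def ray(c,u,v,s=None):
    Rm,p=pose(c,s)
    K=np.array([[c['fx'],0,c['cx']],[0,c['fy'],c['cy']],[0,0,1]])
    q=np.array([(u-c['cx'])/c['fx'],(v-c['cy'])/c['fy']]); n=q.copy()
    for _ in range(20): n=q/(1+c['k1']*(n@n))
    return p,Rm@np.array([n[0],n[1],1.])
def onplane(c,u,v,z,s=None):
    p,d=ray(c,u,v,s); return p+d*(z-p[2])/d[2]
def save(c,n): cv2.imwrite('pics/'+n,c['img'][:,:,::-1])
E
python3 - <<'E'
from h import *
s=read_state(); print(s)
for n in ['scene','top','wrist']:
    c=camera(n); save(c,n+'0.png'); np.save(n+'0.npy',c,allow_pickle=True)
    print({k:v for k,v in c.items() if k not in('img','depth')})
E
```

```text
pics
{'time': 0.0, 'joint_positions': array([-1.1665771 ,  0.33285393, -0.06470191,  1.46093992,  0.02159979,
        1.34988606, -0.08848653]), 'joint_vel': array([ 0.0005042 , -0.00218838, -0.00035255, -0.00037962, -0.00092469,
       -0.0004292 ,  0.00154533]), 'joint_torque': array([-6.16889301e-04, -6.23237014e+01,  2.43045663e-02, -3.89903784e+01,
       -6.13957574e-02,  3.97905672e-02,  1.43530228e-04]), 'ee_pos': array([0.25858162, 0.56857962, 0.22176581]), 'eef_rot': array([ 2.11775648e-01,  9.77318060e-01, -6.86132682e-04, -1.16099890e-04]), 'ft_force': array([-0.86427112,  0.42864641, -0.75926373]), 'torque': array([0.01713549, 0.02065329, 0.01274844]), 'width': 0.08717389582473267}
{'fx': 487.7972388820785, 'fy': 487.7972388820785, 'cx': 279.7180250716789, 'cy': 217.0806405350326, 'k1': -0.10312825986619678, 'position': array([1.24791464, 0.32516283, 1.01760169]), 'orientation': array([ 0.5314316 ,  0.76481773, -0.29953934, -0.20714844])}
{'fx': 495.8368042961491, 'fy': 495.8368042961491, 'cx': 275.82677879376666, 'cy': 206.82514507007886, 'k1': -0.013351763072986085, 'position': array([0.21802022, 0.03430844, 1.32420112]), 'orientation': array([-0.67767443,  0.72593868, -0.0859245 ,  0.07992105])}
{'fx': 301.6818107670813, 'fy': 301.6818107670813, 'cx': 283.7069759743111, 'cy': 209.65733786214577, 'k1': 0.0057517364047726975, 'tool_from_camera': array([[ 2.61378391e-05, -9.70070193e-01, -2.42824669e-01,
         6.67148905e-02],
       [ 9.99999849e-01,  1.58565077e-04, -5.25817333e-04,
        -1.02517084e-05],
       [ 5.48583235e-04, -2.42824619e-01,  9.70070051e-01,
        -1.62967677e-01],
       [ 0.00000000e+00,  0.00000000e+00,  0.00000000e+00,
         1.00000000e+00]])}
```

View pics/scene0.png

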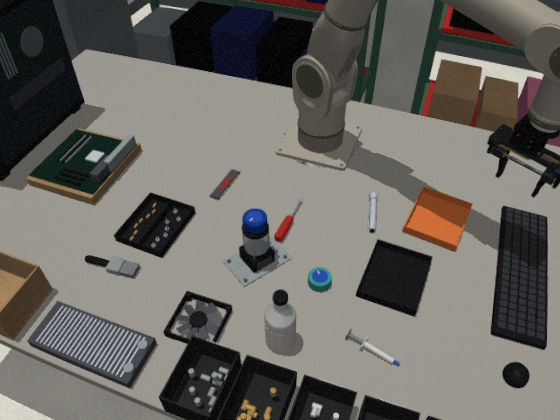

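View pics/top0.png

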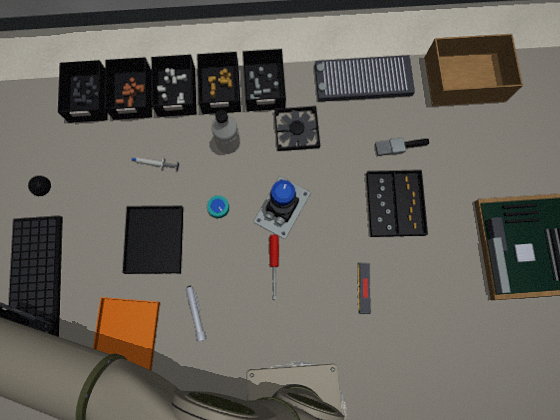

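View pics/wrist0.png

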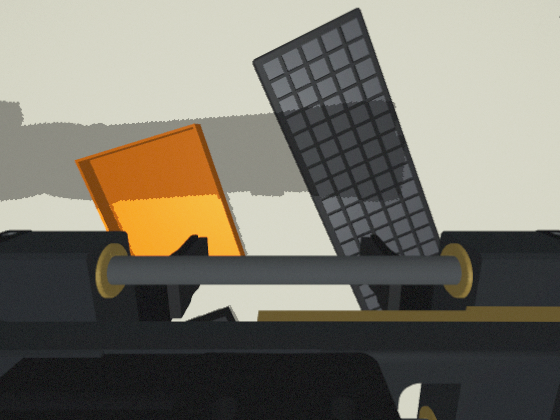

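Could be mistaken for the cap: the blue one on the reservoir (scene 255,218; top 283,190) and a teal-ringed loose one with a blue top (scene 320,279; top 218,206). Could be mistaken for the tray: the empty black one (scene 395,277; top 153,240), the orange one (top 127,331), and the divided one (top 397,203). I choose the blue cap on the reservoir and the empty black tray, and will check both in a crop.

```bash
python3 - <<'E'
from h import *
cs={n:np.load(n+'0.npy',allow_pickle=True).item() for n in['scene','top']}
t,s=cs['top'],cs['scene']
a=cv2.resize(t['img'][160:250,230:340],None,fx=3.6,fy=3.6,interpolation=2)
b=cv2.resize(s['img'][195:295,215:345],None,fx=3,fy=3,interpolation=2)
d=cv2.resize(t['img'][195:285,105:195],None,fx=3.6,fy=3.6)
H=330
im=np.zeros((660,800,3),np.uint8);im=np.zeros((600,800,3),np.uint8)
im[:300,:390]=b[:300,:390];im[:324,400:796]=a[:,:396];im[270+6:600,0:0]=0
im[300:600,0:324]=d[:300]
cv2.imwrite('pics/crop.png',im[:,:,::-1])
for n,c in cs.items():
    hsv=cv2.cvtColor(c['img'],cv2.COLOR_RGB2HSV)
    m=cv2.inRange(hsv,(105,150,50),(125,255,255))
    k,l,st,ce=cv2.connectedComponentsWithStats(m)
    for i in range(1,k):
        if st[i,4]>60:
            print(n,ce[i],st[i], onplane(c,*ce[i],.168), 'd',np.median(c['depth'][l==i]))
            if n=='top' or True:
                # points from depth
                v,u=np.nonzero(l==i); z=c['depth'][v,u]; P=[]
                Rm,p=pose(c)
                for uu,vv,zz in zip(u,v,z):
                    if zz>0:
                        _,dd=ray(c,uu,vv); P.append(p+dd*zz)
                P=np.array(P); print('  zmax',np.percentile(P[:,2],95)); T=P[P[:,2]>np.percentile(P[:,2],95)-.006]
                print('  top mean',T.mean(0),T.min(0),T.max(0),len(T))
c=t
g=cv2.cvtColor(c['img'],cv2.COLOR_RGB2GRAY)
m=cv2.inRange(g,0,45)
k,l,st,ce=cv2.connectedComponentsWithStats(m)
i=l[240,153]; print(st[i],ce[i])
cn=max(cv2.findContours((l==i).astype(np.uint8),0,2)[0],key=cv2.contourArea)
r=cv2.minAreaRect(cn);bx=cv2.boxPoints(r);print(r)
for q in bx: print(q,onplane(c,*q,.025))
print('ctr', np.mean([onplane(c,*q,.025) for q in bx],0))
E
```

```text
scene [254.58641975 221.01028807] [243 209  24  25 486] [ 0.54575552 -0.00112665  0.168     ] d 1.151324
  zmax 0.1713379047695431
  top mean [ 0.537393   -0.00495119  0.16924708] [ 0.50811938 -0.03306872  0.16544289] [0.56542217 0.0223193  0.17355221] 333
scene [319.6884058  276.05072464] [312 270  16  12 138] [0.64431811 0.18989321 0.168     ] d 1.2085454
  zmax 0.033646283399884166
  top mean [0.54667601 0.16779104 0.03031407] [0.5273155  0.14805662 0.02767075] [0.56460373 0.1858567  0.03436968] 122
top [282.63844394 192.01830664] [271 180  24  24 437] [ 0.52999999 -0.00416757  0.168     ] d 1.1977209
  zmax 0.17185524260484314
  top mean [ 0.53147141 -0.00456411  0.16891509] [ 0.50479459 -0.03200286  0.16590717] [0.55979855 0.02403859 0.17448437] 362
top [217.05109489 205.02919708] [211 199  14  14 137] [0.50854782 0.15521292 0.168     ] d 1.3340199
  zmax 0.031992147078809326
  top mean [0.54386781 0.16986332 0.02902389] [0.52489875 0.15091957 0.02618596] [0.56098172 0.18643517 0.03477718] 103
[ 123  206   60   68 3835] [152.95827901 239.79035202]
((152.5, 239.5), (67.0, 59.0), 90.0)
[123. 206.] [0.55922224 0.42364098 0.025     ]
[182. 206.] [0.54827922 0.26461334 0.025     ]
[182. 273.] [0.36809662 0.26912336 0.025     ]
[123. 273.] [0.37856856 0.42319407 0.025     ]
ctr [0.46354166 0.34514294 0.025     ]
```

View pics/crop.png

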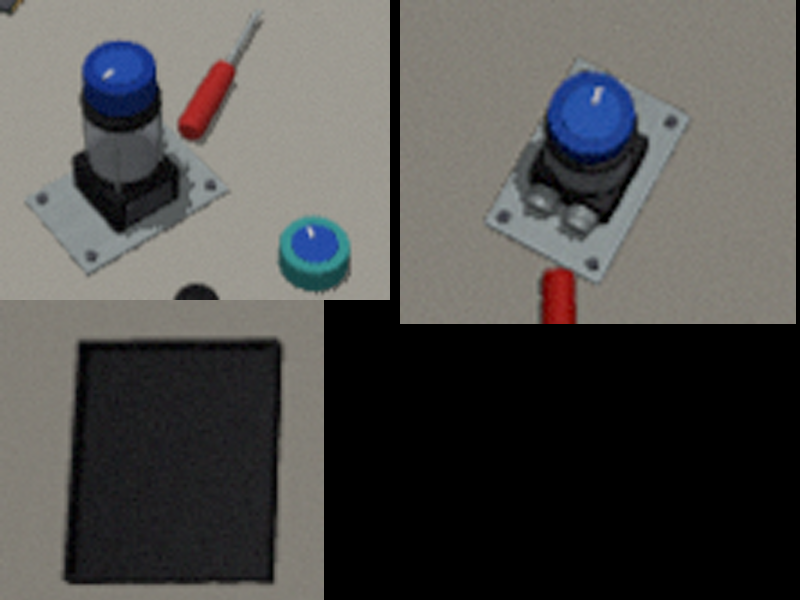

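The crop confirms it: the solid blue cap sits on the reservoir, the loose one has a teal body, and the chosen tray is plain black and empty. The cap is at about (0.533, -0.005) and the tray centre at about (0.464, 0.345). I'm moving now.

```bash
python3 -m inch '[[-0.76,-0.64,-0.1,0,0,0.08],[-0.75,-0.64,-0.1,0,0,0],[-0.76,-0.64,0,0,0,0],[-0.76,-0.64,0,0,0,0],[-0.76,-0.64,0,0,0,0]]' 1 40; python3 -c "
from h import *
s=read_state();print(s['joint_positions'].round(3),s['ee_pos'],R.from_quat(s['eef_rot']).as_matrix().round(3))"
```

```text
time: 0.78
ee_pos: [0.3191, 0.3789, 0.2304]
eef_rot: [0.293, 0.956, -0.0, -0.0]
ft_force: [0.5, -0.3, 1.0]
width: 0.0874
[-1.002  0.041  0.04   1.786 -0.002  1.315  0.015] [0.3190576  0.37894725 0.23038631] [[-0.828  0.56  -0.   ]
 [ 0.56   0.828 -0.   ]
 [ 0.    -0.    -1.   ]]
```

```bash
python3 -m inch '[[-0.9,-0.45,0,0,0,0],[-1,-0.5,0,0,0,0],[-1,-0.5,0,0,0,0],[-1,-0.5,0,0,0,0],[-1,-0.5,0,0,0,0]]'; python3 -m inch '[[-1,-0.5,0,0,0,0],[-1,-0.5,0,0,0,0],[-1,-0.5,0,0,0,0],[-1,-0.5,0,0,0,0],[-0.9,-0.45,0,0,0,0]]'; python3 -m inch '[[0,0,0,0,0,0.08],[0,0,0,0,0,0.08],[0,0,0,0,0,0.08],[0,0,0,0,0,0.08],[0,0,0,0,0,0.08]]'; python3 -c "
from h import *
s=read_state();print(s['joint_positions'].round(3),s['ee_pos'],R.from_quat(s['eef_rot']).as_matrix().round(3))
c=camera('wrist');save(c,'w1.png')"
```

```text
time: 1.4
ee_pos: [0.4268, 0.188, 0.2305]
eef_rot: [0.293, 0.956, 0.0, -0.0]
ft_force: [1.9, 0.6, 0.8]
width: 0.0869
time: 2.02
ee_pos: [0.5343, -0.003, 0.2304]
eef_rot: [0.293, 0.956, -0.0, -0.0]
ft_force: [0.6, 0.5, -0.3]
width: 0.0871
time: 2.65
ee_pos: [0.5337, -0.0015, 0.2303]
eef_rot: [0.658, 0.753, -0.0, -0.0]
ft_force: [-0.5, 0.2, 0.3]
width: 0.0869
[-0.591  0.125  0.559  1.718 -0.068  1.318  0.114] [ 0.53370725 -0.00152937  0.23031527] [[-0.133  0.991 -0.   ]
 [ 0.991  0.133  0.   ]
 [ 0.    -0.    -1.   ]]
```

View pics/w1.png

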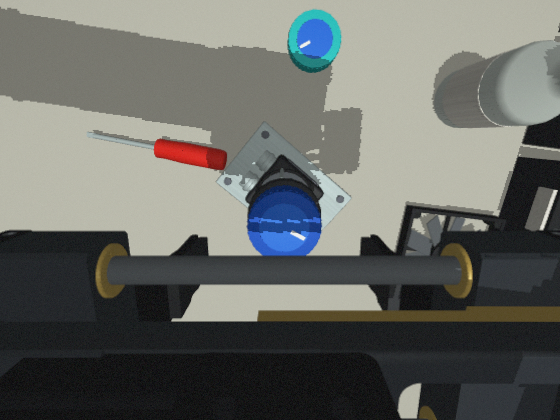

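```bash
python3 - <<'E'
from h import *
s=read_state();c=camera('wrist')
hsv=cv2.cvtColor(c['img'],cv2.COLOR_RGB2HSV)
m=cv2.inRange(hsv,(100,100,40),(128,255,255));m[:120]=0
Rm,p=pose(c,s);P=[]
for v,u in zip(*np.nonzero(m)):
    z=c['depth'][v,u]
    if z>0:
        _,d=ray(c,u,v,s); P.append(p+d*z)
P=np.array(P); print(len(P),np.percentile(P[:,2],[5,50,95]))
T=P[P[:,2]>np.median(P[:,2])-.004]; T=T[np.abs(T[:,2]-np.median(T[:,2]))<.005]
(x,y),r=cv2.minEnclosingCircle(T[:,:2].astype(np.float32)); print('circ',x,y,r, T[:,:2].min(0),T[:,:2].max(0), np.median(T[:,2]))
E
python3 -m inch '[[0,0,0,0,0,0.08],[0,0,0,0,0,0.08],[0,0,0,0,0,0.08],[0,0,0,0,0,0.08],[0,0,0,0,0,0.08]]'; python3 -m inch '[[0,0,0,0,0,0.08],[0,0,0,0,0,0.08],[0,0,0,0,0,0.08],[0,0,0,0,0,0.08],[0,0,0,0,0,0.08]]';python3 -c "
from h import *
s=read_state();print(s['joint_positions'].round(3),s['ee_pos'],R.from_quat(s['eef_rot']).as_matrix().round(3))"
```

```text
4236 [0.1601338  0.17005585 0.171257  ]
circ 0.5336033701896667 -0.004922944121062756 0.029530052095651627 [ 0.50478451 -0.03036962] [0.5624222  0.02388701] 0.1701159112361477
time: 3.38
ee_pos: [0.5338, -0.0015, 0.2304]
eef_rot: [0.907, 0.422, -0.0, -0.0]
ft_force: [-0.4, -0.6, 0.1]
width: 0.087
time: 4.0
ee_pos: [0.5338, -0.0015, 0.2304]
eef_rot: [1.0, 0.017, -0.0, -0.0]
ft_force: [0.6, -0.8, 0.1]
width: 0.0869
[-0.703  0.131  0.683  1.723 -0.086  1.318 -1.54 ] [ 0.53378451 -0.00154524  0.23042597] [[ 0.999  0.033 -0.   ]
 [ 0.033 -0.999  0.   ]
 [-0.    -0.    -1.   ]]
```

Unscrewing raises j7 from -1.54, so a turn of about 205–230° fits in one grasp. The wrist view puts the cap centre at (0.5336, -0.0049), which agrees with the top view. I'm descending to z ≈ 0.145 and closing.

```bash
python3 -m inch '[[0,0.08,0.3,0,0,0],[0,0,0.7,0,0,0],[0,0,0.6,0,0,0],[0,0,0.4,0,0,0],[0,0,0.13,0,0,0]]'; python3 -m inch '[[0,0,0,0,0,0],[0,0,0,0,0,0],[0,0,0,0,0,0],[0,0,0,0,0,0],[0,0,0,0,0,0]]' -1 45; python3 -m inch '[[0,0,0,0,0,0],[0,0,0,0,0,0],[0,0,0,0,0,0]]'
```

```text
time: 4.62
ee_pos: [0.5335, -0.0049, 0.1443]
eef_rot: [1.0, 0.018, -0.001, 0.0]
ft_force: [0.4, 0.0, 1.1]
width: 0.0867
time: 5.25
ee_pos: [0.5343, -0.0049, 0.1457]
eef_rot: [1.0, 0.017, 0.0, -0.0]
ft_force: [-0.5, -1.7, 2.0]
width: 0.0572
time: 5.62
ee_pos: [0.5343, -0.0049, 0.1455]
eef_rot: [1.0, 0.017, 0.0, 0.0]
ft_force: [0.7, -2.0, 4.1]
width: 0.0573
```

```bash
python3 -m inch '[[0,0,0,0,0,-0.04],[0,0,-0.01,0,0,-0.06],[0,0,-0.01,0,0,-0.06],[0,0,-0.01,0,0,-0.06],[0,0,-0.01,0,0,-0.06]]'; python3 -c "
from h import *
s=read_state();print(s['joint_positions'].round(3),s['ft_force'],s['torque'])
c=camera('top');cv2.imwrite('pics/t1.png',cv2.resize(c['img'][140:260,200:360,::-1],None,fx=4,fy=4))"
```

```text
time: 6.25
ee_pos: [0.5334, -0.0047, 0.1464]
eef_rot: [0.952, 0.307, -0.001, -0.0]
ft_force: [-0.0, -1.9, -0.7]
width: 0.0571
[-0.61   0.205  0.602  1.829 -0.127  1.147 -0.912] [-0.00714014 -1.86401667 -0.66537984] [-0.22577689  0.09268558 -0.0278258 ]
```

View pics/t1.png

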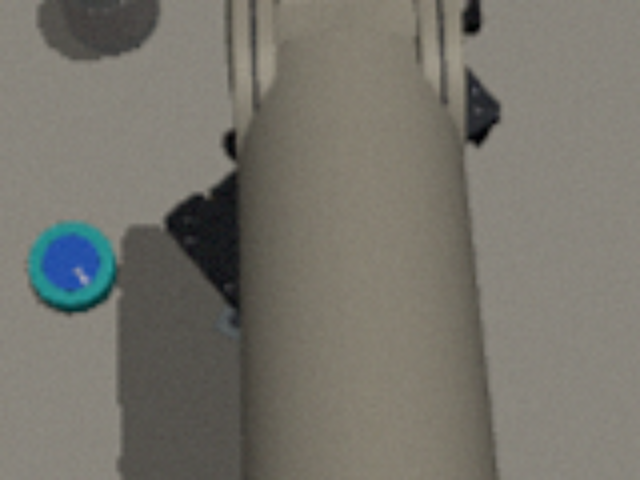

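```bash
python3 -m inch '[[0,0,-0.01,0,0,-0.07],[0,0,-0.01,0,0,-0.07],[0,0,-0.01,0,0,-0.07],[0,0,-0.01,0,0,-0.07],[0,0,-0.01,0,0,-0.07]]';python3 -m inch '[[0,0,-0.01,0,0,-0.07],[0,0,-0.01,0,0,-0.07],[0,0,-0.01,0,0,-0.07],[0,0,-0.01,0,0,-0.07],[0,0,-0.01,0,0,-0.07]]'; python3 -c "
from h import *
s=read_state();print(s['joint_positions'].round(3),s['ft_force'],s['torque'])
c=camera('wrist');save(c,'w2.png')"
```

```text
time: 6.92
ee_pos: [0.5335, -0.0046, 0.1484]
eef_rot: [0.779, 0.627, -0.0, -0.0]
ft_force: [-0.0, -1.1, -0.5]
width: 0.0573
time: 7.55
ee_pos: [0.5335, -0.0047, 0.1504]
eef_rot: [0.502, 0.865, -0.0, -0.001]
ft_force: [-0.1, -0.6, -0.0]
width: 0.0569
[-0.47   0.189  0.44   1.818 -0.088  1.155  0.518] [-0.09191478 -0.58921603 -0.03440678] [-0.23371137  0.01376607  0.01205094]
```

View pics/w2.png

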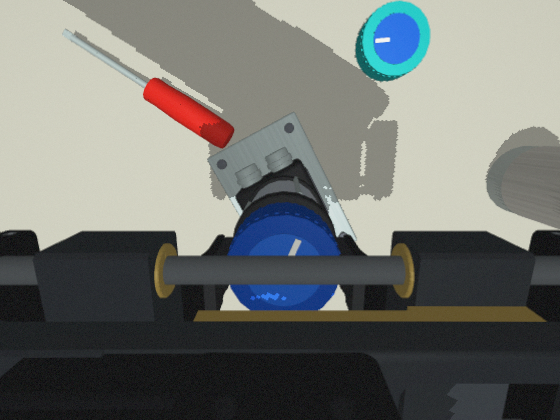

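The tick still sits in the same place relative to the jaws (now at 296,246), so the cap is turning with the gripper. I've turned about 118° so far and am continuing to about 218°.

```bash
python3 -m inch '[[0,0,-0.01,0,0,-0.07],[0,0,-0.01,0,0,-0.07],[0,0,-0.01,0,0,-0.07],[0,0,-0.01,0,0,-0.07],[0,0,-0.01,0,0,-0.07]]';python3 -m inch '[[0,0,-0.01,0,0,-0.07],[0,0,-0.01,0,0,-0.07],[0,0,-0.01,0,0,-0.07],[0,0,-0.01,0,0,-0.07],[0,0,-0.01,0,0,-0.07]]'; python3 -m inch '[[0,0,-0.01,0,0,-0.07],[0,0,-0.01,0,0,-0.07],[0,0,0,0,0,0]]'; python3 -c "
from h import *
s=read_state();print(s['joint_positions'].round(3),s['ft_force'],s['torque'])"
```

```text
time: 8.22
ee_pos: [0.5336, -0.0046, 0.1525]
eef_rot: [0.16, 0.987, -0.0, -0.001]
ft_force: [-0.6, -0.4, -0.7]
width: 0.0566
time: 8.85
ee_pos: [0.5336, -0.0045, 0.1545]
eef_rot: [-0.204, 0.979, 0.0, -0.0]
ft_force: [1.3, -0.0, -0.9]
width: 0.0568
time: 9.22
ee_pos: [0.5337, -0.0045, 0.1554]
eef_rot: [-0.343, 0.939, 0.0, -0.0]
ft_force: [-0.9, 0.4, -1.2]
width: 0.0572
[-0.322  0.179  0.273  1.804 -0.053  1.166  2.239] [-0.86277624  0.39519055 -1.22149248] [ 0.13264025  0.04663148 -0.00650777]
```

```bash
python3 -m inch '[[0,0,-0.05,0,0,0],[0,0,-0.05,0,0,0],[0,0,-0.1,0,0,0]]'; python3 -m inch '[[0,0,-0.3,0,0,0],[0,0,-0.5,0,0,0],[0,0,-0.5,0,0,0],[0,0,-0.5,0,0,0],[0,0,-0.3,0,0,0]]'; python3 -c "
from h import *
s=read_state();print(s['joint_positions'].round(3),R.from_quat(s['eef_rot']).as_matrix().round(3))
c=camera('scene');cv2.imwrite('pics/s2.png',cv2.resize(c['img'][140:320,160:430,::-1],None,fx=2.9,fy=2.9))"
```

```text
time: 9.6
ee_pos: [0.5339, -0.0047, 0.1639]
eef_rot: [-0.344, 0.939, 0.0, -0.0]
ft_force: [0.6, 0.1, -1.3]
width: 0.0571
time: 10.22
ee_pos: [0.5344, -0.0047, 0.2495]
eef_rot: [-0.345, 0.939, -0.0, 0.001]
ft_force: [0.2, -0.8, -1.2]
width: 0.0574
[-0.331  0.111  0.277  1.677 -0.031  1.356  2.226] [[-0.762 -0.647  0.002]
 [-0.647  0.762  0.   ]
 [-0.002 -0.001 -1.   ]]
```

View pics/s2.png

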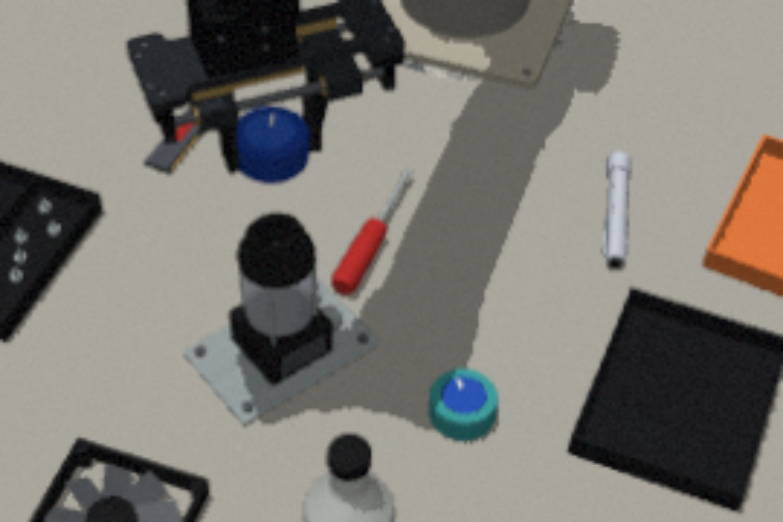

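The scene crop shows the cap off the neck, level in the jaws, with the neck bare at crop (277,245). I'm carrying it to the tray.

```bash
python3 -m inch '[[-0.4,0.75,0,0,0,0],[-0.5,0.9,0,0,0,0],[-0.5,0.9,0,0,0,0],[-0.5,0.9,0,0,0,0],[-0.5,0.9,0,0,0,0]]'; python3 -m inch '[[-0.5,0.9,0,0,0,0],[-0.5,0.9,0,0,0,0],[-0.5,0.9,0,0,0,0],[-0.4,0.75,0,0,0,0],[0,0,0,0,0,0]]'; python3 -c "
from h import *
s=read_state();print(s['joint_positions'].round(3),s['ee_pos'],R.from_quat(s['eef_rot']).as_matrix().round(3))
c=camera('top');save(c,'t2.png');
s=read_state();c=camera('wrist');save(c,'w3.png')"
```

```text
time: 10.9
ee_pos: [0.494, 0.1912, 0.2475]
eef_rot: [-0.345, 0.939, 0.0, -0.0]
ft_force: [0.0, 0.6, -1.7]
width: 0.057
time: 11.52
ee_pos: [0.4613, 0.3473, 0.2469]
eef_rot: [-0.347, 0.938, 0.0, -0.001]
ft_force: [0.4, -1.1, -0.9]
width: 0.0571
[-7.220e-01  2.150e-01 -2.000e-03  1.556e+00 -1.000e-03  1.371e+00
  1.556e+00] [0.46130968 0.34727074 0.24692466] [[-0.759 -0.651 -0.002]
 [-0.651  0.759  0.   ]
 [ 0.001  0.001 -1.   ]]
```

View pics/t2.png

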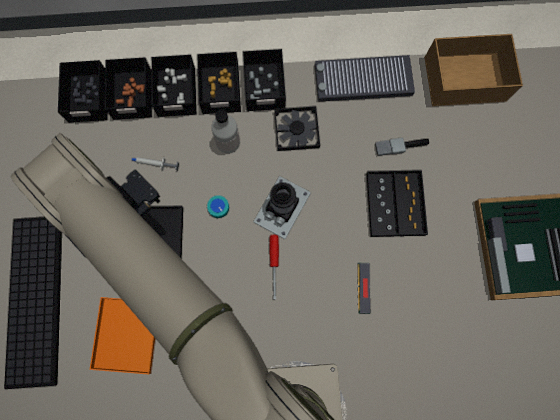

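View pics/w3.png

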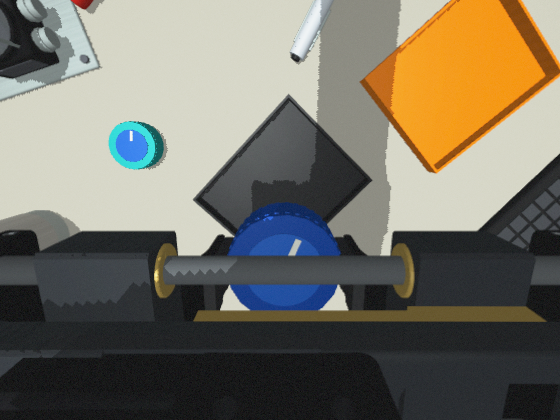

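```bash
python3 - <<'E'
from h import *
s=read_state();c=camera('wrist')
a,b,d=[onplane(c,*q,.025,s) for q in[(371,180),(289,96),(194,199)]]
print(a,b,d,'ctr',(a+d)/2)
sc=np.load('scene0.npy',allow_pickle=True).item()
q=[onplane(sc,*k,.025) for k in[(382,241),(432,259),(412,311),(357,286)]]
print(np.mean(q,0))
E
```

```text
[0.38299915 0.42369224 0.025     ] [0.37402076 0.27733689 0.025     ] [0.55030486 0.26522982 0.025     ] ctr [0.46665201 0.34446103 0.025     ]
[0.46790909 0.34513885 0.025     ]
```

The tray centre agrees between the three views to within 5 mm. I'm lowering.

```bash
python3 -m inch '[[-0.04,-0.1,0.6,0,0,0],[0,0,1,0,0,0],[0,0,1,0,0,0],[0,0,1,0,0,0],[0,0,0.8,0,0,0]]'; python3 -m inch '[[0,0,0.6,0,0,0],[0,0,0.4,0,0,0],[0,0,0.2,0,0,0],[0,0,0.05,0,0,0],[0,0,0,0,0,0]]'
```

```text
time: 12.3
ee_pos: [0.4673, 0.3406, 0.0703]
eef_rot: [-0.344, 0.939, -0.0, -0.0]
ft_force: [-0.1, -0.2, -1.0]
width: 0.0574
time: 12.92
ee_pos: [0.4673, 0.3426, 0.0224]
eef_rot: [-0.345, 0.939, 0.0, 0.001]
ft_force: [0.3, -0.1, -0.4]
width: 0.0569
```

```bash
python3 -m inch '[[0,0,0.1,0,0,0],[0,0,0.1,0,0,0],[0,0,0.05,0,0,0],[0,0,0.03,0,0,0],[0,0,0,0,0,0]]'; python3 -m inch '[[0,0,0.03,0,0,0],[0,0,0,0,0,0]]'
```

```text
time: 13.55
ee_pos: [0.4669, 0.3424, 0.0105]
eef_rot: [-0.345, 0.939, 0.0, -0.0]
ft_force: [-0.2, 0.2, -1.1]
width: 0.0572
time: 13.8
ee_pos: [0.4669, 0.3424, 0.0093]
eef_rot: [-0.345, 0.939, 0.0, -0.0]
ft_force: [0.2, -0.1, -1.5]
width: 0.0577
```

```bash
for i in 1; do python3 -m inch '[[0,0,0.02,0,0,0],[0,0,0,0,0,0]]'; python3 -m inch '[[0,0,0.02,0,0,0],[0,0,0,0,0,0]]'; done
```

```text
time: 14.05
ee_pos: [0.4669, 0.3424, 0.0085]
eef_rot: [-0.345, 0.939, 0.0, -0.0]
ft_force: [-0.3, -0.5, -1.7]
width: 0.0568
time: 14.3
ee_pos: [0.4669, 0.3424, 0.0077]
eef_rot: [-0.345, 0.939, 0.0, 0.0]
ft_force: [0.4, 0.2, -0.7]
width: 0.057
```

```bash
python3 -m inch '[[0,0,0.02,0,0,0],[0,0,0,0,0,0]]'; python3 -m inch '[[0,0,0.02,0,0,0],[0,0,0,0,0,0]]'
```

```text
time: 14.55
ee_pos: [0.4669, 0.3425, 0.0076]
eef_rot: [-0.345, 0.939, 0.0, 0.0]
ft_force: [-3.1, -1.2, 6.7]
width: 0.0572
time: 14.8
ee_pos: [0.467, 0.3424, 0.0076]
eef_rot: [-0.345, 0.939, 0.0, 0.0]
ft_force: [-5.4, -3.8, 14.7]
width: 0.057
```

The force jumps at z = 0.0076, which means the cap is on the tray floor. I'm easing back the last step, opening, and lifting straight up.

```bash
python3 -m inch '[[0,0,-0.02,0,0,0],[0,0,-0.01,0,0,0]]'; python3 -m inch '[[0,0,0,0,0,0],[0,0,0,0,0,0],[0,0,0,0,0,0],[0,0,0,0,0,0],[0,0,0,0,0,0]]' 0.9; python3 -m inch '[[0,0,-0.1,0,0,0],[0,0,-0.3,0,0,0],[0,0,-0.6,0,0,0],[0,0,-1,0,0,0],[0,0,-1,0,0,0]]';python3 -m inch '[[0,0,-1,0,0,0],[0,0,-1,0,0,0],[-1,0,-0.5,0,0,0],[-1,0,0,0,0,0],[-1,0,0,0,0,0]]'; python3 - <<'E'
from h import *
s=read_state();c=camera('wrist');save(c,'w4.png');c=camera('scene');save(c,'s4.png')
E
```

```text
time: 15.05
ee_pos: [0.467, 0.3424, 0.0077]
eef_rot: [-0.345, 0.939, 0.0, 0.0]
ft_force: [-0.8, -0.6, 3.1]
width: 0.0571
time: 15.68
ee_pos: [0.4669, 0.3424, 0.0073]
eef_rot: [-0.345, 0.939, 0.0, 0.0]
ft_force: [1.0, 0.1, -0.3]
width: 0.0823
time: 16.3
ee_pos: [0.4669, 0.3424, 0.1295]
eef_rot: [-0.345, 0.939, 0.0, 0.0]
ft_force: [0.2, 0.3, -0.6]
width: 0.0827
time: 16.92
ee_pos: [0.5593, 0.4209, 0.229]
eef_rot: [-0.345, 0.939, 0.0, 0.001]
ft_force: [0.6, 0.3, 0.1]
width: 0.0827
```

View pics/w4.png

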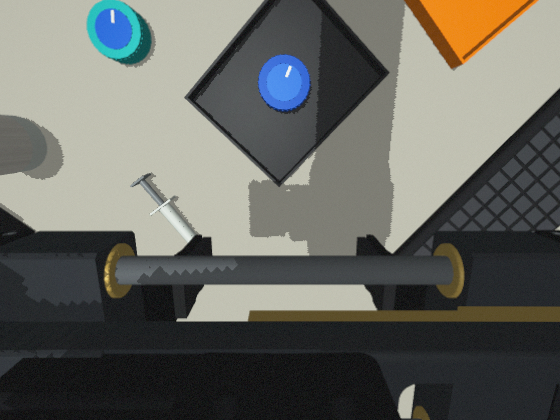

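View pics/s4.png

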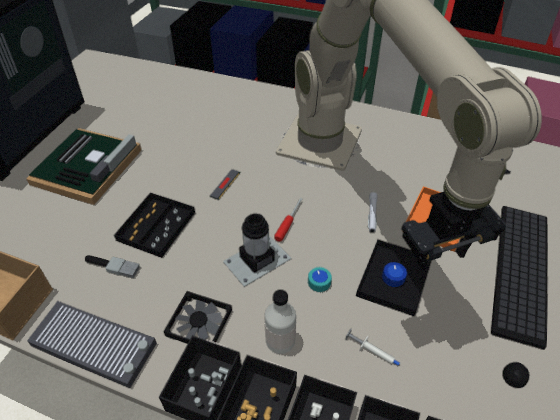

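The cap lies flat with its tick up in the empty black tray (wrist 284,82; scene 395,273). The neck is bare at scene (256,225), and the loose things are where they started. I'm handing in.

```bash
python3 -m inch '[[0,0,0,0,0,0],[0,0,0,0,0,0]]'; python3 -c "
from h import *
s=read_state();print(s['time'],abs(s['joint_vel']).max());close_job()"
```

```text
time: 17.27
ee_pos: [0.558, 0.4196, 0.2284]
eef_rot: [-0.345, 0.939, 0.0, 0.0]
ft_force: [-0.7, -0.1, 0.7]
width: 0.0829
17.275 0.0038194168127109467
the job is handed in; nothing more can be done
```

The blue cap is off the reservoir and lies flat, top side up, in the middle of the empty black tray; the job was handed in at 17.3 s of the 51 s allowed. I turned it about 218° anticlockwise in one grasp, rising about 10 mm with the thread. I then lifted it off, lowered it until it touched the tray floor (about 15 N) and let go.

The last wrist and scene pictures show the tick upward, the neck bare, the other loose things apparently where they were by eye, and the gripper clear and still. No check failed. The camera estimates differed by up to about 5 mm for the cap and tray centres. The cap touched the tray floor about 1 mm lower than I had worked out.

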